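# Put the ink dabbers back on their own etching plates

### The arm

A 6-joint arm with a two-finger parallel gripper is mounted at the origin on the work surface. World frame = base frame: x ahead of the robot, y to its left, z up, the work surface at z = 0. Lengths are in m, angles in rad, forces in N, time in s.
With the tool pointing down it reaches from about 0.25 to 0.725 m from the base axis. Payload 4 kg.
Tool frame: the origin (TCP) lies midway between the tips of the shut fingers; the grasp point (between the pads) lies 19 mm behind it; z points along the fingers, y is the direction in which the jaws open and shut (so a half turn about z gives the same grasp; the last joint's range is limited). The gripper opens to 85 mm and grips with 20 to 120 N. Pads are 22 mm wide; open, the fingers measure 114 mm over their backs; the gripper's body (76 mm by 85 mm) begins 54 mm behind the grasp point. The pads swing forward as they close: fully open they stand 13 mm farther back than shut.
Start: joints at [1.256, 0.241, 0.005, 1.335, 0, 1.571], TCP at [0.155, 0.475, 0.231] pointing down, gripper open.
Joint ranges: [-2.72, 2.72], [-1.05, 1.87], [-1.09, 1.28], [-1.99, 2.15], [-1.42, 1.44], [-3.14, 3.14]. Speed limits (rad/s): [2.79, 2.79, 3.14, 3.14, 3.14, 3.14].

### API

Orientations are given as [roll, pitch, yaw] about the fixed x, y, z axes, in that order (R = Rz(yaw) Ry(pitch) Rx(roll)).
In Python, from bench import r, jaws, get_obs, vision gives the robot as it stands. Calls block until the motion is done:
- r.goto(position, orientation): joint-space move of the TCP to a pose.
- r.line_to(position, rate=0.15, orientation=None, stop_force=None): straight line of the TCP; orientation=None keeps the orientation; rate is the mean speed in m/s. With stop_force (N) it stops when the force on the tool has changed by that much, and returns True; else False.
- r.move_j(angles): joint-space move.
- jaws.move_gripper(opening, f_grip=None): finger opening in m; f_grip is the grip in N (None keeps the last); returns when the fingers have stopped.
- r.hold(seconds).
- r.solve_ik(position, orientation): joint angles nearest the present ones, or None.
- get_obs(): the state.
- vision.capture(name): name is "scene" or "top" or "wrist"; returns a dict with "pixels" (400x640x3 uint8, blue, green, red), "mtx" (3x3 intrinsics, pixels), "dist_coeffs" ([k1, k2, p1, p2, k3] as OpenCV has them; the pictures are not rectified), "extrinsics" (4x4, takes a point from world to camera coordinates). Camera axes: x right, y down, z forward; pixel columns grow to the right and rows downward; lengths in m; the calibration is good to about 2 mm. A picture is of the moment at which its call begins. There is no depth.
A pose or a line that the arm cannot do raises r.Unreachable and nothing moves.
- r.hand_in(): hands the job in, once; it reports no verdict.
Trained networks look in a picture, given as the dict that the camera call returned (one of the last four; its "shot" number tells which), for a name from the list of things; names that differ only in an ending like _2 or _b are one class to them, and where a whole thing is asked for, a point or a joint stands for the part that bears it (a point fixed in the world has none). Each returns a list of dicts, best first, with "score" (0 to 1); they miss things now and then, are a little off and sometimes report something else, mostly with a low value. They report only what shows in the picture. A call takes as long as a camera call.
- vision.look_for(picture, target): "rect" ([centre column, centre row, width, height] in pixels, round what is visible of it).
- vision.tip_of(picture, target): "at" ([column, row] in pixels: a listed point, or the origin of a listed thing).
The state is a dict: "time_s": time; "q": joint angles; "dq": joint speeds; "joint_torque": joint torques, N m; "eef_pos": TCP position; "ee_rot": TCP orientation; "ft_force": force on the tool from outside, world axes, zero at the start; "ft_torque": the same for the moment, N m; "gripper_width": finger opening in m.
Only numpy, scipy, OpenCV 4.12 (cv2) and the standard library are available. Lean on these libraries where they do the work, as an engineer would, in place of code of your own. Each camera call takes 0.05 s, during which the arm holds its last target. There are 200 camera calls.

### The job

The three ink dabbers have been put down on the wrong copper plates: set the large dabber upright on the middle of the large plate, the medium one on the middle of the medium plate and the small one on the middle of the small plate, parking one of them on the middle of the empty marble slab on the way to make room. The dabbers are inked: keep them upright, never let one touch the bench, and leave the tin, the jar and the ink knife where they are.

Things in the scene. Friction and masses are not known exactly. Their poses are not given: they have to be found in the camera images.
- dabber_large: The large ink dabber, loose: a dark round leather pad, diameter 70 mm, 34 mm high, whose flat underside is the inked face; a 6 mm brass collar (diameter 44 mm) on it; an upright wooden handle, diameter 36 mm, ending 110 mm above the face. Starts upright near the middle of the medium plate. Origin: centre of the face (underside); z up along the handle.
- dabber_medium: The medium ink dabber, loose: a dark round leather pad, diameter 54 mm, 28 mm high, whose flat underside is the inked face; a 6 mm brass collar (diameter 39 mm) on it; an upright wooden handle, diameter 31 mm, ending 94 mm above the face. Starts upright near the middle of the small plate. Origin: centre of the face (underside); z up along the handle.
- dabber_small: The small ink dabber, loose: a dark round leather pad, diameter 40 mm, 22 mm high, whose flat underside is the inked face; a 6 mm brass collar (diameter 34 mm) on it; an upright wooden handle, diameter 26 mm, ending 78 mm above the face. Starts upright near the middle of the large plate. Origin: centre of the face (underside); z up along the handle.
- plate_large: The large etched copper plate, fixed on the bench on a black block: 150 x 112 mm (along its x and y), its copper top face 16 mm above the bench. Home of the large dabber. Origin: centre of the underside, at bench height; z up.
- plate_medium: The medium etched copper plate, fixed on the bench on a black block: 116 x 88 mm (along its x and y), its copper top face 16 mm above the bench. Home of the medium dabber. Origin: centre of the underside, at bench height; z up.
- plate_small: The small etched copper plate, fixed on the bench on a black block: 88 x 68 mm (along its x and y), its copper top face 16 mm above the bench. Home of the small dabber. Origin: centre of the underside, at bench height; z up.
- slab: Square white marble slab, fixed on the bench, 104 x 104 mm, top face 16 mm above the bench; empty at the start, the free spot for parking a dabber. Origin: centre of the underside, at bench height; z up.
- ink_tin: Bystander: plain steel ink tin standing loose on the bench, diameter 72 mm, 62 mm high. Origin: centre of its underside.
- oil_jar: Bystander: amber jar with a black cap standing loose on the bench, diameter 56 mm, 85 mm high. Origin: centre of its underside.
- ink_knife: Bystander: ink knife (dark wooden handle, narrow steel blade) lying loose on the bench, 251 mm long, 24 mm wide, 22 mm high. Origin: underside, near its middle, x along its length from handle to blade.

How it is judged:
By the outcome, as a careful person would: the job done as asked, in the order asked, and still so for the second after the job is handed in, with the robot touching nothing.
It also fails if it takes over 102 s, if anything falls off the work surface, if the arm or the gripper's body presses on something with over 40 N, if the wrist force passes 120 N, or if a joint passes its speed limit or range.

## Working session

There is one attempt and no reset: what is moved stays moved. The work goes in short steps, each a Python script; the robot and the scene stay as the last script left them, time stands still between calls to the robot, and variables do not carry over. Pictures are saved under pics/ and viewed, about 12 in all and at most 16, crops included, and the job is handed in when it is done.

```bash
ls; mkdir -p pics; cat > h.py <<'E'
import numpy as np, cv2
from bench import r, jaws, get_obs, vision
def to_world(p, uv, z):
    n=cv2.undistortPoints(np.array([[uv]],float),p["mtx"] if isinstance(p["mtx"],np.ndarray) else np.array(p["mtx"]),np.array(p["dist_coeffs"],float))[0,0]
    E=np.array(p["extrinsics"]); R,t=E[:3,:3],E[:3,3]
    c=-R.T@t; d=R.T@np.array([n[0],n[1],1.]); return c+d*(z-c[2])/d[2]
def to_px(p,X):
    E=np.array(p["extrinsics"]); rv=cv2.Rodrigues(E[:3,:3])[0]
    return cv2.projectPoints(np.array(X,float).reshape(-1,3),rv,E[:3,3],np.array(p["mtx"]),np.array(p["dist_coeffs"],float))[0][:,0]
Z=dict(dabber_large=.016,dabber_medium=.016,dabber_small=.016,plate_large=0,plate_medium=0,plate_small=0,slab=0,ink_tin=0,oil_jar=0,ink_knife=0)
E
python3 - <<'E'
from h import *
for c in ("top","scene"):
    p=vision.capture(c); cv2.imwrite(f"pics/{c}0.png",p["pixels"])
    E=np.array(p["extrinsics"]); print(c,"cam",-E[:3,:3].T@E[:3,3])
    for n in Z:
        t=vision.tip_of(p,n)[:2]; b=vision.look_for(p,n)[:1]
        print(n,[(np.round(x["at"]),round(x["score"],2),np.round(to_world(p,x["at"],Z[n])[:2],4)) for x in t],[np.round(x["rect"]) for x in b])
print(get_obs()["time_s"],get_obs()["ee_rot"])
E
```

```text
pics
top cam [0.23092214 0.00226287 1.45129723]
dabber_large [(array([412., 227.]), 0.6, array([ 0.4588, -0.277 ])), (array([412., 226.]), 0.15, array([ 0.4614, -0.2792]))] [array([415., 226.,  28.,  26.])]
dabber_medium [(array([355., 166.]), 0.67, array([ 0.6486, -0.1156])), (array([421., 142.]), 0.59, array([ 0.7242, -0.3201]))] [array([358., 165.,  16.,  24.])]
dabber_small [(array([416., 228.]), 0.66, array([ 0.4565, -0.2904])), (array([304., 232.]), 0.48, array([0.4485, 0.0393]))] [array([307., 228.,  14.,  13.])]
plate_large [(array([310., 228.]), 0.71, array([0.4637, 0.0238]))] [array([307., 231.,  51.,  61.])]
plate_medium [(array([412., 224.]), 0.71, array([ 0.4715, -0.2827]))] [array([418., 227.,  33.,  43.])]
plate_small [(array([353., 166.]), 0.71, array([ 0.6537, -0.1105])), (array([215., 280.]), 0.17, array([0.3129, 0.3022]))] [array([352., 168.,  23.,  28.])]
slab [(array([244., 182.]), 0.64, array([0.6061, 0.2238]))] [array([245., 180.,  32.,  36.])]
ink_tin [(array([301., 135.]), 0.69, array([0.7555, 0.0482]))] [array([302., 134.,  24.,  24.])]
oil_jar [(array([419.
[... 773 characters left out ...]
, 262.]), 0.43, array([ 0.4515, -0.2856]))] [array([222., 267.,  58.,  37.])]
plate_small [(array([322., 267.]), 0.92, array([ 0.6461, -0.1185]))] [array([324., 267.,  40.,  24.])]
slab [(array([392., 190.]), 0.97, array([0.5991, 0.2254]))] [array([392., 188.,  51.,  36.])]
ink_tin [(array([399., 255.]), 0.56, array([0.7599, 0.0438]))] [array([398., 246.,  26.,  29.])]
oil_jar [(array([280., 342.]), 0.67, array([ 0.7214, -0.3269])), (array([392., 193.]), 0.22, array([0.6087, 0.2147]))] [array([282., 333.,  24.,  42.])]
ink_knife [(array([338., 137.]), 0.79, array([0.3096, 0.3065])), (array([307., 193.]), 0.24, array([0.4281, 0.0441]))] []
2.1 [-3.14154018e+00 -2.81407851e-05  2.82681016e+00]
```

```bash
python3 -c "
import cv2
a=cv2.imread('pics/top0.png')[100:340,170:460];cv2.imwrite('pics/top0c.png',cv2.resize(a,None,fx=2.5,fy=2.5,interpolation=2))"
```

```text
(no output)
```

View pics/top0c.png

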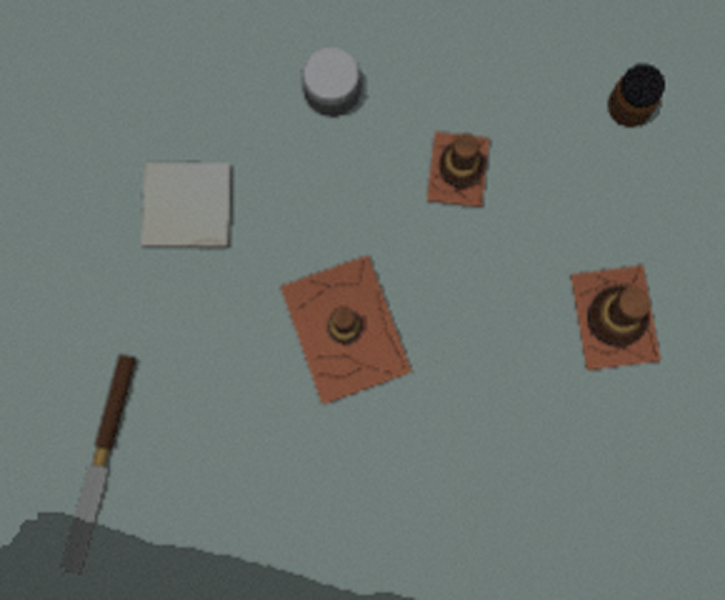

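View pics/scene0.png

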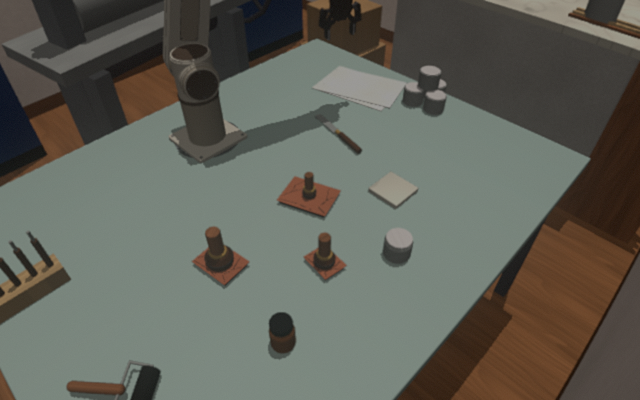

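```bash
python3 - <<'E'
from h import *
import pickle
G=dict(slab=(.602,.225),large=(.453,.032),medium=(.463,-.281),small=(.65,-.115))
P={};ims=[]
for n,(x,y) in G.items():
    yaw=np.arctan2(y,x)-np.pi/2+np.pi   # tentative; choose reachable
    for rr in (.06,.0,.1):
        d=np.hypot(x,y); s=(d-rr)/d
        try: r.goto([x*s,y*s,.30],[np.pi,0,np.arctan2(y,x)+np.pi/2]); break
        except r.Unreachable: print(n,rr,"unreach")
    r.hold(.2)
    p=vision.capture("wrist"); P[n]=p; ims.append(cv2.resize(p["pixels"],(400,250)))
    o=get_obs(); E=np.array(p["extrinsics"]); print(n,o["time_s"],o["eef_pos"],o["q"].round(2) if hasattr(o["q"],"round") else o["q"],"cam",-E[:3,:3].T@E[:3,3],"fwd",E[2,:3].round(2))
    for k in (["slab"] if n=="slab" else ["plate_"+n]+["dabber_"+dict(large="small",medium="large",small="medium")[n]]):
        print(k,[(np.round(t["at"]),t["score"],to_world(p,t["at"],Z[k])[:2].round(4)) for t in vision.tip_of(p,k)[:1]])
pickle.dump(P,open("P.pkl","wb"))
cv2.imwrite("pics/w.png",np.vstack([np.hstack(ims[:2]),np.hstack(ims[2:])]))
E
```

```text
slab 4.1 [0.54534443 0.20484672 0.3000227 ] [0.36 0.4  0.4  1.57 0.   1.57] cam [0.51845028 0.27711019 0.44209178] fwd [ 0.1  -0.28 -0.95]
slab [(array([363., 157.]), 0.68, array([0.6046, 0.2199]))]
large 5.325 [0.39394307 0.02839627 0.29971534] [ 0.07  0.01 -0.09  1.48  0.    1.57] cam [0.38869845 0.10527319 0.44186628] fwd [ 0.02 -0.3  -0.95]
plate_large [(array([359., 156.]), 0.81, array([0.4492, 0.0268]))]
dabber_small []
medium 6.75 [ 0.41209457 -0.24873476  0.30027603] [-0.54  0.18  0.11  1.5   0.    1.57] cam [ 0.4515672  -0.18256853  0.44238925] fwd [-0.15 -0.26 -0.95]
plate_medium []
dabber_large [(array([362., 162.]), 0.79, array([ 0.4563, -0.2871]))]
small 8.0167 [ 0.59021699 -0.10597239  0.30069946] [-0.18  0.44  0.46  1.59 -0.    1.57] cam [ 0.60355053 -0.03023225  0.44282425] fwd [-0.05 -0.29 -0.95]
plate_small []
dabber_medium [(array([365., 148.]), 0.71, array([ 0.651 , -0.1093]))]
```

View pics/w.png

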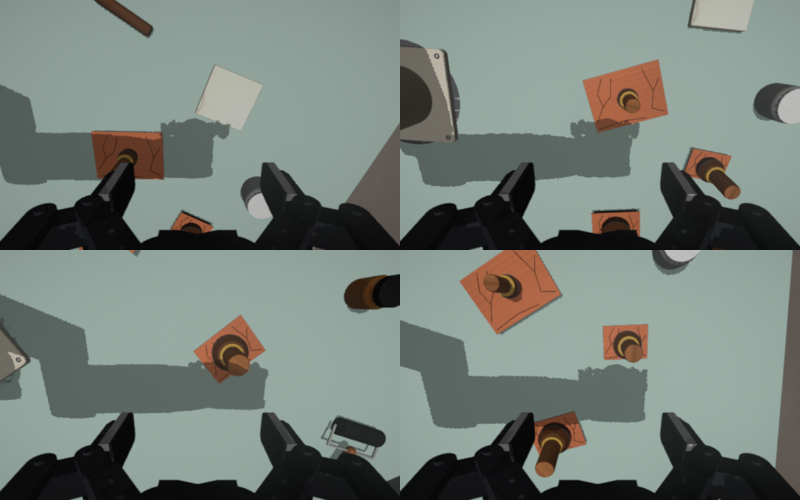

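```bash
python3 - <<'E'
from h import *
import pickle
P=pickle.load(open("P.pkl","rb"))
D=dict(large=(.449,.032),medium=(.4563,-.2871),small=(.651,-.1093))
rows=[]
for n,c in D.items():
    p=P[n]; u,v=to_px(p,[*c,.06])[0].astype(int); print(n,u,v)
    a=cv2.resize(p["pixels"][max(v-65,0):max(v-65,0)+130,u-70:u+70],None,fx=1.9,fy=1.9,interpolation=0)
    h=cv2.cvtColor(a,cv2.COLOR_BGR2HSV)
    rows.append(np.vstack([a,cv2.merge([cv2.add(h[:,:,0]*6,0)]*3) if 0 else cv2.applyColorMap(cv2.convertScaleAbs(h[:,:,0],alpha=6),cv2.COLORMAP_JET)]))
cv2.imwrite("pics/c.png",np.hstack(rows))
E
```

```text
large 365 161
medium 367 169
small 370 154
```

View pics/c.png

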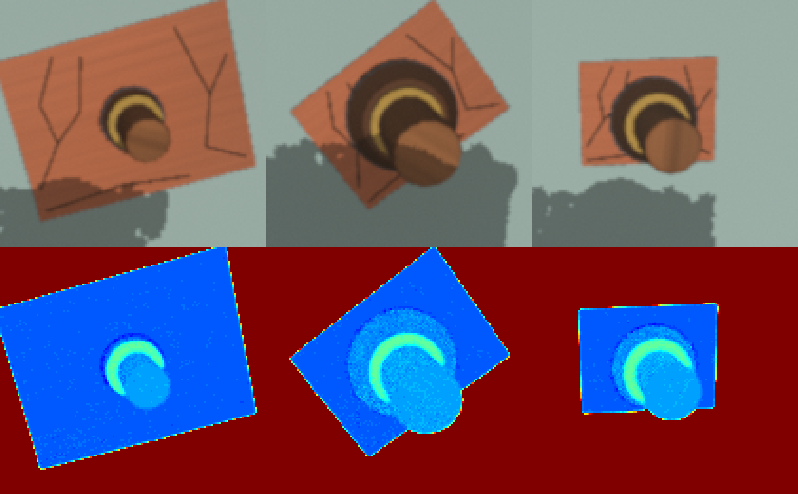

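```bash
cat >> h.py <<'E'
from scipy.optimize import minimize
PL=dict(large=(.150,.112),medium=(.116,.088),small=(.088,.068),slab=(.104,.104))
DB=dict(large=(.070,.034,.044,.036,.110),medium=(.054,.028,.039,.031,.094),small=(.040,.022,.034,.026,.078))
S=4
def fill(p,X,o,m,hull=False):
    q=(to_px(p,X)-o)*S+(S-1)/2
    if hull: q=cv2.convexHull(q.astype(np.float32))[:,0]
    cv2.fillPoly(m,[np.round(q*16).astype(np.int32)],1,shift=4)
def rectpts(n,x,y,a,z):
    w,h=PL[n]; c,s=np.cos(a),np.sin(a)
    return [(x+c*i*w/2-s*j*h/2,y+s*i*w/2+c*j*h/2,z) for i,j in((-1,-1),(1,-1),(1,1),(-1,1))]
A=np.linspace(0,2*np.pi,40)
def dabmask(p,n,x,y,o,m,z0=.016):
    d,h,dc,dh,H=DB[n]
    for D,a,b in((d,0,h),(dc,h,h+.006),(dh,h+.006,H)):
        fill(p,[(x+D/2*np.cos(t),y+D/2*np.sin(t),z0+z) for z in(a,b) for t in A],o,m,True)
def classes(p,o,sz):
    a=p["pixels"][o[1]:o[1]+sz,o[0]:o[0]+sz]
    h=cv2.cvtColor(cv2.GaussianBlur(a,(3,3),.7),cv2.COLOR_BGR2HSV)
    return [cv2.resize(h[:,:,i],None,fx=S,fy=S,interpolation=0) for i in range(3)]
def nm(f,x0,st):
    for k in range(2):
        r_=minimize(f,x0,method="Nelder-Mead",options=dict(initial_simplex=np.vstack([x0]+[np.array(x0)+np.eye(len(x0))[i]*st[i]/(1+k) for i in range(len(x0))]),xatol=2e-5,fatol=2,maxiter=150)); x0=r_.x
    return r_
E
cat > fit.py <<'E'
from h import *
def crop(p,c,sz=150):
    o=(to_px(p,[*c,.05])[0]-sz/2).astype(int); return np.clip(o,0,[640-sz,400-sz])
def fit_dabber(p,n,c,z0=.016,sz=130,hue=None):
    o=crop(p,c,sz); h,s,v=classes(p,o,sz); t=((h>=hue)&(h<40)).astype(np.uint8)
    t=cv2.morphologyEx(t,cv2.MORPH_OPEN,np.ones((3*S,3*S))); 
    k,l,st,_=cv2.connectedComponentsWithStats(t); t=(l==1+np.argmax(st[1:,4])).astype(np.uint8)
    t=cv2.morphologyEx(t,cv2.MORPH_CLOSE,np.ones((3*S,3*S)))
    def f(q):
        m=np.zeros_like(t); dabmask(p,n,q[0],q[1],o,m,z0); return float((m!=t).sum())
    R=nm(f,list(c),[.006,.006]); return R.x,R.fun/t.sum()
def fit_plate(p,n,c,a,sz=170):
    o=crop(p,c,sz); h,s,v=classes(p,o,sz)
    t=((s<25)&(v>140) if n=="slab" else (h<40)).astype(np.uint8)
    k,l,st,_=cv2.connectedComponentsWithStats(t); t=(l==1+np.argmax(st[1:,4])).astype(np.uint8)
    def f(q,dd=None):
        m=np.zeros_like(t); fill(p,rectpts(n,*q,.016),o,m)
        ig=np.zeros_like(t)
        if c_d is not None: dabmask(p,c_d[0],*c_d[1],o,ig)
        return float(((m!=t)&(ig==0)).sum())
    c_d=fit_plate.d
    best=min((nm(f,[*c,a+k],[.006,.006,.1]) for k in np.arange(0,np.pi,np.pi/6)),key=lambda R:R.fun)
    return best.x,best.fun/t.sum()
fit_plate.d=None
E
python3 - <<'E'
from fit import *
import pickle
P=pickle.load(open("P.pkl","rb"))
p=P["large"];o=crop(p,(.449,.032),100);h,_,_=classes(p,o,100);print(np.bincount(h.ravel()//1)[:40]//16)
_,s,v=classes(P["slab"],crop(P["slab"],(.604,.222),150),150);print(np.bincount(s.ravel()//5)//16,np.bincount(v.ravel()//10)//16)
E
```

```text
[   0    0    0    0    0    0    0   12   87 7376  274  148  486   47
   40   35   35   40   52  143   48    7    4    4    4    2    0    1
    3    0    6    0    0    3    3    4    0    0    5    4]
[   0    0 1610 2992 2411 7402 8085] [    0     0     0     0     0     0     0     0     0   744  1832    84
   111   175   150   498 12564   395  5947]
```

```bash
sed -i 's/(s<25)&(v>140)/(v>172)/' fit.py; cat > run1.py <<'E'
from fit import *
import pickle,json
P=pickle.load(open("P.pkl","rb"))
ON=dict(large="small",medium="large",small="medium")
C=dict(large=(.449,.032),medium=(.4563,-.2871),small=(.651,-.1093),slab=(.604,.222))
out={}
for n in C:
    p=P[n]; fit_plate.d=None
    if n in ON:
        d,e=fit_dabber(p,ON[n],C[n],hue=11); out["d_"+ON[n]]=list(d); print("dabber",ON[n],d.round(4),round(e,3)); fit_plate.d=(ON[n],d)
    q,e=fit_plate(p,n,C[n],0); out["p_"+n]=list(q); print("plate",n,q.round(4),round(e,3))
json.dump(out,open("poses.json","w"))
E
python3 run1.py
```

```text
dabber small [0.4519 0.0309] 0.248
plate large [0.451  0.0302 3.4853] 0.018
dabber large [ 0.4604 -0.2893] 0.197
plate medium [ 0.4615 -0.2885  3.2581] 0.019
dabber medium [ 0.6463 -0.1108] 0.218
plate small [ 0.6454 -0.1079  3.0086] 0.023
plate slab [0.6069 0.2196 1.5625] 0.109
```

```bash
cat > ov.py <<'E'
from fit import *
import pickle,json
P=pickle.load(open("P.pkl","rb"));O=json.load(open("poses.json"))
ON=dict(large="small",medium="large",small="medium",slab=None); t=[]
for n in ON:
    p=P[n]; o=crop(p,O["p_"+n][:2],130); a=cv2.resize(p["pixels"][o[1]:o[1]+130,o[0]:o[0]+130],None,fx=S,fy=S,interpolation=0)
    for kind in "pd":
        m=np.zeros(a.shape[:2],np.uint8)
        if kind=="p": fill(p,rectpts(n,*O["p_"+n],.016),o,m)
        elif ON[n]: dabmask(p,ON[n],*O["d_"+ON[n]],o,m)
        cv2.drawContours(a,cv2.findContours(m,0,1)[0],-1,(255,0,0) if kind=="p" else (0,255,0),1)
    t.append(cv2.resize(a,(400,300) if 0 else (300,300)))
cv2.imwrite("pics/ov.png",np.vstack([np.hstack(t[:2]),np.hstack(t[2:])]))
E
python3 ov.py
```

```text
(no output)
```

View pics/ov.png

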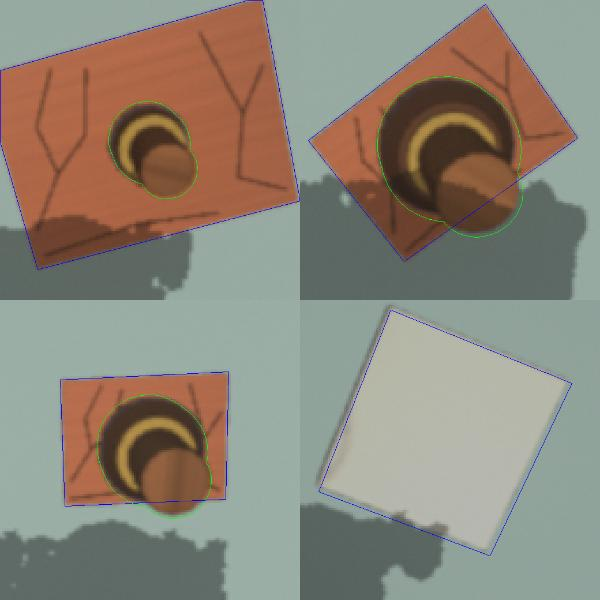

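```bash
cat > mv.py <<'E'
from h import *
import json
O=json.load(open("poses.json")); RPY=[np.pi,0,np.pi/2]; UP=.235
GH=dict(large=.080,medium=.066,small=.055)   # grasp height above face
def tz(n): return .016+GH[n]-.019
def pick(n):
    x,y=O["d_"+n]; r.goto([x,y,UP],RPY); jaws.move_gripper(.085)
    r.line_to([x,y,tz(n)],rate=.15); jaws.move_gripper(.0,f_grip=60); print("width",get_obs()["gripper_width"])
    z=get_obs()["eef_pos"]; r.line_to([x,y,tz(n)+.02],rate=.05); r.line_to([x,y,tz(n)+.145],rate=.15)
    print("lifted, width",get_obs()["gripper_width"],"F",np.round(get_obs()["ft_force"],1),"at",np.round(get_obs()["eef_pos"],4))
def place(n,tgt):
    x,y=O["p_"+tgt][:2]
    r.line_to([x,y,tz(n)+.145],rate=.2); r.line_to([x,y,tz(n)+.012],rate=.12); r.hold(.2)
    s=r.line_to([x,y,tz(n)-.004],rate=.015,stop_force=3); o=get_obs(); print("touch",s,"dz",round(o["eef_pos"][2]-tz(n),4),np.round(o["ft_force"],1))
    r.hold(.2); jaws.move_gripper(.085); r.hold(.2); r.line_to([x,y,UP],rate=.15)
    O["d_"+n]=[x,y]; json.dump(O,open("poses.json","w")); print("t",get_obs()["time_s"])
E
python3 - <<'E'
from mv import *
for k in O: print(k,[r.solve_ik([*O[k][:2],z],RPY) is not None for z in (.05,.15,.235)])
pick("medium")
p=vision.capture("scene"); cv2.imwrite("pics/s1.png",p["pixels"][120:320,160:460])
p=vision.capture("wrist"); cv2.imwrite("pics/w1.png",p["pixels"])
a=cv2.imread("pics/s1.png");b=cv2.resize(cv2.imread("pics/w1.png"),(320,200));cv2.imwrite("pics/sw1.png",np.hstack([a,b]))
E
```

```text
d_small [True, True, True]
p_large [True, True, True]
d_large [True, True, True]
p_medium [True, True, True]
d_medium [True, True, True]
p_small [True, True, True]
p_slab [True, True, True]
width 0.029870849981769265
lifted, width 0.029623962741495986 F [ 0.5 -0.5 -3.6] at [ 0.6456 -0.1107  0.2067]
```

View pics/sw1.png

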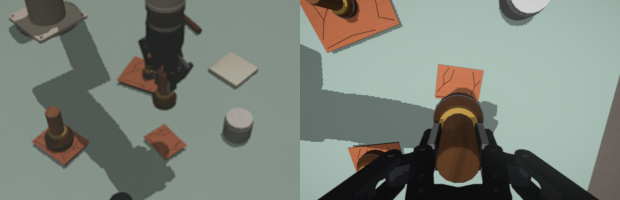

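The wrist view on the right shows the medium dabber held upright. The small plate is now empty at about (460, 80), so I'll carry on with the next move.

```bash
python3 - <<'E'
from mv import *
place("medium","slab")
x,y,_=r and get_obs()["eef_pos"]
r.line_to([x-.0,y-.0,.30],rate=.2)
p=vision.capture("wrist"); cv2.imwrite("pics/w2.png",p["pixels"]); q=vision.capture("scene")
cv2.imwrite("pics/sw2.png",np.hstack([q["pixels"][120:320,160:460],cv2.resize(p["pixels"],(320,200))]))
import pickle; pickle.dump(p,open("w2.pkl","wb"))
E
```

```text
touch True dz 0.0005 [ 0.5 -0.8  5.7]
t 18.5667
```

View pics/sw2.png

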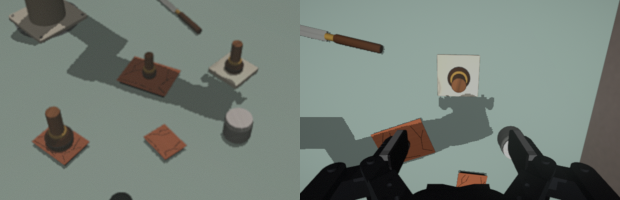

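The medium dabber stands upright in the middle of the slab, at about (460, 78) in the wrist view. Next, the small and then the large.

```bash
python3 - <<'E'
from mv import *
pick("small"); place("small","small")
q=vision.capture("scene")
pick("large")
p=vision.capture("scene")
cv2.imwrite("pics/s3.png",np.hstack([q["pixels"][120:320,160:460],p["pixels"][120:320,160:460]]))
E
```

```text
width 0.025160328940566884
lifted, width 0.024851895884973843 F [-0.3  0.2  0.1] at [0.4511 0.0309 0.196 ]
touch True dz 0.0004 [-0.3  0.8  3.9]
t 29.775
width 0.03477698306209099
lifted, width 0.03481375867231954 F [-0.4 -0.1 -2.1] at [ 0.4598 -0.2889  0.2208]
```

View pics/s3.png

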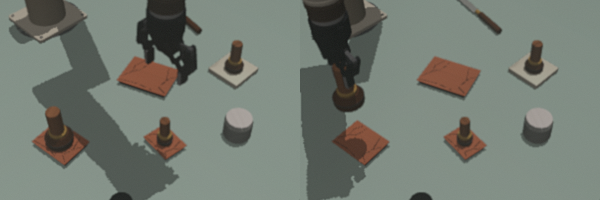

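The small dabber is upright on the small plate, the large one is held, and the large plate is empty.

```bash
python3 - <<'E'
from mv import *
import pickle
place("large","large"); pick("medium"); place("medium","medium")
P={}
for n in ("medium","small","large"):
    x,y=O["p_"+n][:2]; d=np.hypot(x,y); s=(d-.06)/d
    r.goto([x*s,y*s,.30],[np.pi,0,np.arctan2(y,x)+np.pi/2]); r.hold(.2); P[n]=vision.capture("wrist")
P["slab"]=P["large"]; pickle.dump(P,open("P.pkl","wb")); cv2.imwrite("pics/f.png",vision.capture("scene")["pixels"])
print(get_obs()["time_s"])
E
cp poses.json moved.json; sed -i 's/large="small",medium="large",small="medium"/large="large",medium="medium",small="small"/' run1.py ov.py
sed -i 's/,slab=(.604,.222))/)/; s/out={}/out=json.load(open("poses.json"))/' run1.py; python3 run1.py; sed -i 's/,slab=None//' ov.py; sed -i 's/np.vstack.*$/np.hstack(t[:2]+t[2:]))/; s/(300,300))/(260,260))/' ov.py; python3 ov.py
python3 -c "
import cv2,numpy as np
a=cv2.imread('pics/ov.png');b=cv2.imread('pics/f.png')[60:380,0:640];print(a.shape)
c=np.zeros((600,780,3),'uint8');c[:260]=a;c[270:590,:640]=b;cv2.imwrite('pics/fin.png',c)"
```

```text
touch True dz 0.0006 [-0.8 -0.8  5.3]
t 40.475
width 0.029817987846604034
lifted, width 0.029846185984458443 F [-0.4  0.4 -2.7] at [0.6063 0.2194 0.2067]
touch True dz 0.0005 [-0.7 -0.4  5.4]
t 52.325
55.575
dabber large [0.4498 0.0308] 0.257
plate large [0.4509 0.03   0.3407] 0.016
dabber medium [ 0.4607 -0.2893] 0.261
plate medium [ 0.4617 -0.2886  0.1164] 0.022
dabber small [ 0.645  -0.1081] 0.225
plate small [ 0.6455 -0.108  -0.1337] 0.025
(260, 780, 3)
```

View pics/fin.png

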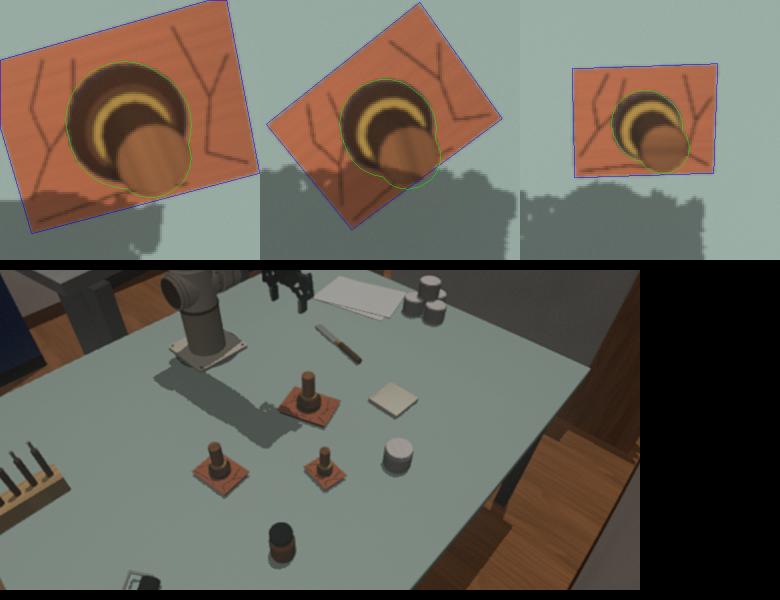

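All three dabbers stand upright on their own plates, within about 1.5 mm of the middle. The tin at (398, 455), the jar at (281, 540) and the knife at (338, 343) are unmoved, and the robot is clear of everything.

```bash
python3 -c "
from h import *
r.hand_in()"
```

```text
the job is handed in; nothing more can be done
```

The job is done and handed in: all three dabbers stand upright on their own plates. I parked the medium one on the middle of the slab. I then moved the small one to the small plate, the large one to the large plate, and the medium one from the slab to the medium plate.

- **Position:** the last wrist-camera fits put each dabber within about 1.5 mm of its plate's middle: large 1.4 mm, medium 1.2 mm, small 0.5 mm.
- **Setting down:** every placing ended with a light touch, with at most about 6 N on the tool and within 0.6 mm of the expected height.
- **Bystanders:** the tin, jar and knife look unmoved in the last scene picture. I compared them by eye only and did not measure them again.
- **Time and clearance:** about 56 s were used of the 102 s allowed. The robot was touching nothing at hand-in.
- **Weak check:** the dabber outline fits left 22–26 % of pixels mismatched, probably because the colour separation was rough. Drawn over the pictures, the outlines matched to about 1 mm.

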